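# Grade the dried beads through the locked gauge

### The arm

A 7-joint arm with a two-finger parallel gripper is mounted at the origin on the work surface. World frame = base frame: x ahead of the robot, y to its left, z up, the work surface at z = 0. Lengths are in m, angles in rad, forces in N, time in s.
With the tool pointing down it reaches from about 0.4 to 0.85 m from the base axis. Payload 4.5 kg.
Tool frame: the origin (TCP) lies at the very end of the fingers, on their centre line; the grasp point (between the pads) lies 19 mm behind it (r.grip_point_offset is the distance from the TCP to the grasp point, in m); y points along the fingers, x is the direction in which the jaws open and shut, and the axes are right-handed (so a half turn about y gives the same grasp; the last joint's range is limited). The gripper opens to 88 mm and grips with 3 to 60 N. Pads are 18 mm wide; open, the fingers measure 123 mm over their backs; the gripper's body (75 mm by 187 mm) begins 45 mm behind the grasp point.
Start: joints at [1.22, 0.689, -0.195, 1.565, 0.157, 0.902, -0.215], TCP at [0.235, -0.579, 0.203] pointing down, gripper open.
Joint ranges: [-3.01, 3.01], [-0.46, 2.08], [-1.47, 1.51], [0.13, 2.56], [-1, 4.14], [0.04, 2.09], [-2.66, 2.66]. Speed limits (rad/s): [2.57, 2.57, 3.14, 3.14, 3.14, 3.14, 3.14].

### API

Orientations are given as a unit quaternion [x, y, z, w].
In Python, from plant import get_state, snapshot, camera_params, job, r gives the robot as it stands.
- The arm moves only by the tool carry_out, never from a script. Its arguments are lists of equal length, an entry for each row: "offset": the shift along the world's x, y, z in m, a list of three; "twist": the turn about the world's z in degrees. In form: {"offset": [[tx, ty, tz], ...], "twist": [twist, ...]}. A call has 1 to 8 rows; each row shifts and turns the commanded pose from where the row before left it; what a row does not reach is not made up. A row lasts 1/8 s, in which the tool goes at most 62.5 mm and 10.7 degrees, less where a joint would pass 70% of its speed; a pose out of reach is approached as far as the arm can. A call with a gripper value outside its range is refused whole. "grip" is the finger opening in m, from 0 to 0.0881, set as the call begins (left out, the last holds). The fingers move at their own pace and stop on an object; "newtons" is the grip in N (left out, the last holds). Time passes only in rows, so rows that do not move let the fingers close. It gives the time, the measured TCP pose, the force and the opening at its end, in the units of the state.
- get_state(): the state, without advancing time (a new reading comes with each control period).
- snapshot(name): name is "scene" or "top"; returns the picture (420x560x3 uint8, red, green, blue); there is no depth.
- camera_params(name): a dict with "camera_matrix" (3x3 intrinsics, pixels), "eye" and "orientation" of the camera in the world. Camera axes: x right, y up, looking along -z (the intrinsics and any distortion apply to the point x, -y, -z); pixel columns grow to the right and rows downward; lengths in m; the calibration is good to about 2 mm. A picture is of the moment at which its call begins. camera_params takes no time and is no camera call.
- job.finish_job(): hands the job in, once; it reports no verdict.
The state is a dict: "clock": time; "q": joint angles; "qd": joint speeds; "joint_torque": joint torques, N m; "tool_pos": TCP position; "eef_rot": TCP orientation; "contact_force": force on the tool from outside, world axes, zero at the start; "moment": the same for the moment, N m; "opening": opening from 0.0 (shut) to 1.0 (fully open).
Only numpy, scipy, OpenCV 4.12 (cv2) and the standard library are available. Lean on these libraries where they do the work, as an engineer would, in place of code of your own. Each camera call takes 0.05 s, during which the arm holds its last target. There are 200 camera calls.

### The job

Open the bore of the gauge box: pull the black knob up, turn it clockwise to its stop and push it fully home. Then try every bead from the bamboo tray in the bore: the ones that fit drop through into the box, the ones that do not go into the white tub. When all are sorted, pull the knob, turn it back and push it fully home again so that the bore is shut, and leave the cup, the jar and the scoop where they are.

Things in the scene. Friction and masses are not known exactly. Their poses are not given: they have to be found in the camera images.
- gauge: fixed wooden gauge box; origin on the table under the midpoint of knob and bore, z up; x -60 to 160 mm, y -90 to 90 mm, 120 mm high. Steel top plate (x -60 to 60 mm, 8 mm thick) with the knob at (0, -50 mm), the bore at (0, 50 mm); beyond it clear plastic cover and end wall: the inside is entered only by the bore, under which a steep slide leads to the collecting space at the +x end
- bore (a point): centre of the round vertical gauge bore, 41 mm across, 2 mm chamfer, at the level of the plate's upper face (120 mm above the table). Shutter open, a fine bead let go over it drops through in any attitude; an oversize one stays sitting on it (its centre 8 to 23 mm above the plate) and can be picked off again
- shutter (a joint): turn of the knob and the shutter under the plate, rad: 0 = bore shut (bar points at the bore), 1.047 = fully open, turned clockwise seen from above; hard stops at both ends. Friction 0.05 N m; stays where it is left
- knob (a joint): how far the knob is pulled up, m: 0 = fully home, 0.016 = stop. A pin under it allows only 0.08 rad of turn unless it is pulled up at least 10 mm, and lets it go home only within 0.08 rad of either end of its turn. Friction 2 N: it stays where it is left
- knob_grip (a point): point on the knob's vertical axis, 10 mm below the top of its black grip bar (knob home: 162 mm above the table). The bar is 48 mm long along the point's y, 14 mm wide along its x, and stands 30 mm above a round skirt 52 mm across; a white line on top marks the end that points at the bore when shut. The point turns and rises with the knob
- tray: fixed round bamboo drying tray, 236 mm across, rim 18 mm high and 6 mm thick, floor 6 mm above the table; origin under its centre. The batch of beads stands in it at the start, centres about 70 mm apart at the least
- tub: fixed open white plastic tub for rework, 150 mm (its x) by 170 mm (its y), 34 mm high, walls and floor 5 mm thick; origin under its centre
- b1: dark dried clay bead, barrel-shaped, round about its z axis, with flat ends: either fine (36 mm across the belly, 30 mm high, ends 24 mm across) or oversize (46, 34 and 28 mm); its name does not tell which. Origin at its centre. It starts standing on a flat end in the bamboo tray and can roll onto its side. 20 to 60 g. None if absent from this batch
- b2: dark dried clay bead, barrel-shaped, round about its z axis, with flat ends: either fine (36 mm across the belly, 30 mm high, ends 24 mm across) or oversize (46, 34 and 28 mm); its name does not tell which. Origin at its centre. It starts standing on a flat end in the bamboo tray and can roll onto its side. 20 to 60 g. None if absent from this batch
- b3: dark dried clay bead, barrel-shaped, round about its z axis, with flat ends: either fine (36 mm across the belly, 30 mm high, ends 24 mm across) or oversize (46, 34 and 28 mm); its name does not tell which. Origin at its centre. It starts standing on a flat end in the bamboo tray and can roll onto its side. 20 to 60 g. None if absent from this batch
- b4: dark dried clay bead, barrel-shaped, round about its z axis, with flat ends: either fine (36 mm across the belly, 30 mm high, ends 24 mm across) or oversize (46, 34 and 28 mm); its name does not tell which. Origin at its centre. It starts standing on a flat end in the bamboo tray and can roll onto its side. 20 to 60 g. None if absent from this batch
- b5: dark dried clay bead, barrel-shaped, round about its z axis, with flat ends: either fine (36 mm across the belly, 30 mm high, ends 24 mm across) or oversize (46, 34 and 28 mm); its name does not tell which. Origin at its centre. It starts standing on a flat end in the bamboo tray and can roll onto its side. 20 to 60 g. None if absent from this batch
- b6: dark dried clay bead, barrel-shaped, round about its z axis, with flat ends: either fine (36 mm across the belly, 30 mm high, ends 24 mm across) or oversize (46, 34 and 28 mm); its name does not tell which. Origin at its centre. It starts standing on a flat end in the bamboo tray and can roll onto its side. 20 to 60 g. None if absent from this batch
- b7: dark dried clay bead, barrel-shaped, round about its z axis, with flat ends: either fine (36 mm across the belly, 30 mm high, ends 24 mm across) or oversize (46, 34 and 28 mm); its name does not tell which. Origin at its centre. It starts standing on a flat end in the bamboo tray and can roll onto its side. 20 to 60 g. None if absent from this batch
- cup: loose white ceramic cup, 52 mm across, 60 mm high, a bystander; origin under its centre
- jar: loose amber glass jar, 60 mm across, 85 mm high, a bystander; origin under its centre
- scoop: loose bamboo scoop, 70 by 50 by 24 mm with a 90 mm handle, a bystander; origin under its pan
There are look-alikes about, which are no part of the job. Leave any purple look-alike of the b6 alone.

How it is judged:
By the outcome, as a careful person would: the job done as asked, in the order asked, and still so for the second after the job is handed in, with the robot touching nothing.
Of b1, b3, b4, b6 only 3 to 4 are there at a start; the rules pass over those that are not, and their reading is None.
Of b2, b5, b7 only 1 to 2 are there at a start; the rules pass over those that are not, and their reading is None.
At some moment in a run one of b1, b2, b3, b4, b5, b6, b7 may be knocked a few centimetres aside while the robot is not near it.
Once in a run the grip may slacken for a moment while it holds something.
It also fails if it takes over 210 s, if anything falls off the work surface, if the arm or the gripper's body presses on something with over 40 N, if the wrist force passes 120 N, or if a joint passes its speed limit or range.

## Working session

There is one attempt and no reset: what is moved stays moved. The work goes in short steps, Python scripts to look and compute and a tool call to move; the robot and the scene stay as the last step left them, time stands still between calls to the robot, and variables do not carry over. Pictures are saved under pics/ and viewed, about 12 in all and at most 16, crops included, and the job is handed in when it is done.

Besides the shell and the picture viewer there is one more tool, called after "Call:" by a JSON object that holds its "fn" and its "kwargs". carry_out: Moves the arm, as the interface text tells. Its arguments: {"type":"object","properties":{"offset":{"type":"array"},"twist":{"type":"array"},"grip":{"type":"number"},"newtons":{"type":"number"}},"required":["offset","twist"]}

```bash
mkdir -p pics; ls; cat > h.py <<'E'
import numpy as np, cv2
from plant import get_state, snapshot, camera_params, job, r
from scipy.spatial.transform import Rotation as R
def snap(n,f=None):
    im=snapshot(n)[:,:,::-1].copy()
    if f: cv2.imwrite('pics/'+f,im)
    return im
def cam(n):
    p=camera_params(n); return np.array(p['camera_matrix']),np.array(p['eye']),R.from_quat(p['orientation']).as_matrix() if np.size(p['orientation'])==4 else np.array(p['orientation'])
def ray(n,u,v,z):
    K,e,M=cam(n); d=np.linalg.solve(K,[u,v,1.]); d=M@[d[0],-d[1],-d[2]]
    return e+d*(z-e[2])/d[2]
def proj(n,P):
    K,e,M=cam(n); c=M.T@(np.array(P)-e); q=K@[c[0],-c[1],-c[2]]; return q[:2]/q[2]
E
python3 - <<'E'
from h import *
print(get_state()); print(camera_params('scene')); print(camera_params('top'))
a=snap('scene','s0.png'); b=snap('top','t0.png')
E
```

```text
pics
{'clock': 0.0, 'q': array([ 1.21980309,  0.68998189, -0.19452272,  1.5663596 ,  0.15733672,
        0.90247969, -0.21510505]), 'qd': array([ 0.00069758,  0.00034924,  0.00145436,  0.00076965, -0.00034633,
       -0.00098983,  0.00015295]), 'joint_torque': array([ 9.78936223e-04, -5.27567053e+01, -1.26675099e+00, -1.53430206e+01,
       -5.27120847e-02,  6.62941879e-03,  2.01671919e-04]), 'tool_pos': array([ 0.23428735, -0.57867117,  0.20240748]), 'eef_rot': array([-0.58608647,  0.39570162, -0.39457003,  0.58671745]), 'contact_force': array([-0.09244806, -0.20220445,  0.57574947]), 'moment': array([ 0.01067984,  0.02418135, -0.01450772]), 'opening': 0.9977544651730633}
{'camera_matrix': array([[409.56770465,   0.        , 281.11637146],
       [  0.        , 409.56770465, 213.65085666],
       [  0.        ,   0.        ,   1.        ]]), 'eye': array([ 0.96837091, -0.41612951,  0.75117709]), 'orientation': array([0.36416673, 0.15009717, 0.33989126, 0.85400665])}
{'camera_matrix': array([[502.64322224,   0.        , 274.3658592 ],
       [  0.        , 502.64322224, 203.21608782],
       [  0.        ,   0.        ,   1.        ]]), 'eye': array([0.30753644, 0.03462826, 1.43518852]), 'orientation': array([ 0.06380466, -0.0527964 , -0.69688012,  0.71239006])}
```

View pics/s0.png

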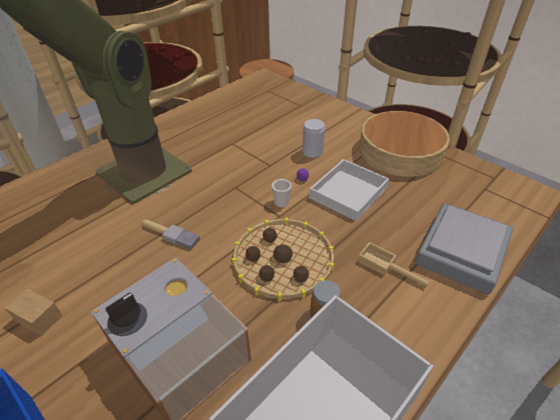

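View pics/t0.png

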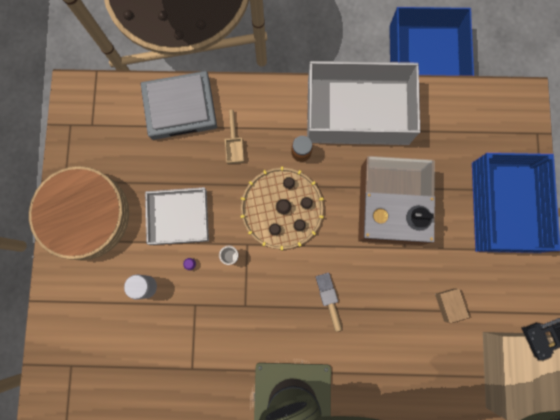

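Both views show five dark beads in the bamboo tray. In the top view they are near (289,183), (307,203), (284,206), (299,225) and (275,229). The bore, with its yellow shutter, is at (381,215), the knob at (420,217) and the tub at (178,216). The cup, jar, scoop and purple look-alike sit clear of these.

```bash
cat >> h.py <<'E'
def blobs(im,mask,amin=15):
    n,l,s,c=cv2.connectedComponentsWithStats(mask.astype('uint8'))
    return [(c[i],s[i]) for i in range(1,n) if s[i][4]>=amin]
def tri(u,v): # u in top, v in scene
    A=[];B=[]
    for n,(x,y) in(('top',u),('scene',v)):
        K,e,M=cam(n); d=np.linalg.solve(K,[x,y,1.]); d=M@[d[0],-d[1],-d[2]]; d/=np.linalg.norm(d)
        P=np.eye(3)-np.outer(d,d); A.append(P);B.append(P@e)
    return np.linalg.lstsq(np.vstack(A),np.hstack(B),rcond=None)[0]
E
python3 - <<'E'
from h import *
np.set_printoptions(precision=4,suppress=True)
for n,f in(('top','t0.png'),('scene','s0.png')):
    im=cv2.imread('pics/'+f); hsv=cv2.cvtColor(im,cv2.COLOR_BGR2HSV)
    print(n)
    for c,s in blobs(im,im.max(2)<75,30):
        if s[4]<900: print('dark',c,s, ray(n,*c,.021))
    m=(hsv[:,:,0]>15)&(hsv[:,:,0]<30)&(hsv[:,:,1]>150)&(hsv[:,:,2]>150)
    for c,s in blobs(im,m,40): print('yel',c,s,ray(n,*c,.112))
    big=cv2.resize(im[150:260,350:450] if n=='top' else im[250:420,80:280],None,fx=6 if n=='top' else 4,fy=6 if n=='top' else 4,interpolation=cv2.INTER_CUBIC)[:600,:800]
    cv2.imwrite('pics/c_%s.png'%n,big)
    # white tub
    m=(hsv[:,:,1]<40)&(hsv[:,:,2]>140)
    for c,s in blobs(im,m,300): print('white',c,s,ray(n,*c,.02))
print(R.from_quat(get_state()['eef_rot']).as_matrix())
a=cv2.imread('pics/c_top.png');b=cv2.imread('pics/c_scene.png')
o=np.zeros((600,800,3),'uint8');a=cv2.resize(a,(380,418));o[:418,:380]=a;b=cv2.resize(b,(420,315*len(b)//600));o[:len(b),380:]=b
cv2.imwrite('pics/c.png',o)
E
```

```text
top
dark [71.8649  2.1351] [66  0 12  5 37] [1.1566 0.6966 0.021 ]
dark [257.6364  25.8182] [252  23  13   6  33] [1.0871 0.1228 0.021 ]
dark [184.378  131.9921] [151 124  67  15 254] [0.7489 0.3279 0.021 ]
dark [304.0702 157.1754] [295 152  16   9  57] [ 0.6798 -0.0234  0.021 ]
dark [288.977  182.8966] [284 178  11  11  87] [0.6029 0.0189 0.021 ]
dark [306.5114 202.7386] [301 198  12  11  88] [ 0.5462 -0.0321  0.021 ]
dark [283.5   206.471] [277 200  14  14 138] [0.5341 0.0332 0.021 ]
dark [420.385  217.5814] [410 207  24  22 387] [ 0.5103 -0.3543  0.021 ]
dark [299.5833 225.0278] [295 220  10  10  72] [ 0.4818 -0.0133  0.021 ]
dark [275.1905 229.873 ] [270 225  11  10  63] [0.4666 0.0554 0.021 ]
dark [393.6561 241.4013] [362 239  64   7 157] [ 0.4412 -0.278   0.021 ]
dark [ 26.    268.617] [ 22 265   8   8  47] [0.342  0.7532 0.021 ]
dark [ 14.7436 273.3077] [ 10 268  10  13  78] [0.3283 0.7836 0.021 ]
dark [  9.7591 289.4015] [  2 282  17  19 137] [0.2835 0.7928 0.021 ]
dark [544.5    415.9828] [523 411  37   9 232] [-0.0128 -0.6685  0.021 ]
white [366.3842 103.6204] [ 308   61  1
[... 1866 characters left out ...]
.02  ]
white [427.268   95.4869] [ 392   79   70   38 1567] [0.3919 0.9609 0.02  ]
white [348.1277 188.3009] [ 310  159   79   53 1605] [0.4993 0.335  0.02  ]
white [470.5625 238.9764] [ 430  206   78   75 3223] [0.8298 0.3837 0.02  ]
white [156.2315 302.162 ] [  91  258  121   98 3723] [ 0.4285 -0.2421  0.02  ]
white [319.3453 387.7121] [ 209  282  224  138 6550] [ 0.7954 -0.1449  0.02  ]
white [167.9822 337.2741] [ 129  305   79   65 1514] [ 0.515 -0.273  0.02 ]
white [201.1761 364.0498] [159 329  85  70 301] [ 0.6064 -0.2626  0.02  ]
white [463.1728 390.4274] [ 431  353   65   67 1591] [0.9838 0.0266 0.02  ]
[[ 0.3755 -0.0007  0.9268]
 [-0.9268  0.0014  0.3755]
 [-0.0016 -1.     -0.0001]]
```

View pics/c_top.png

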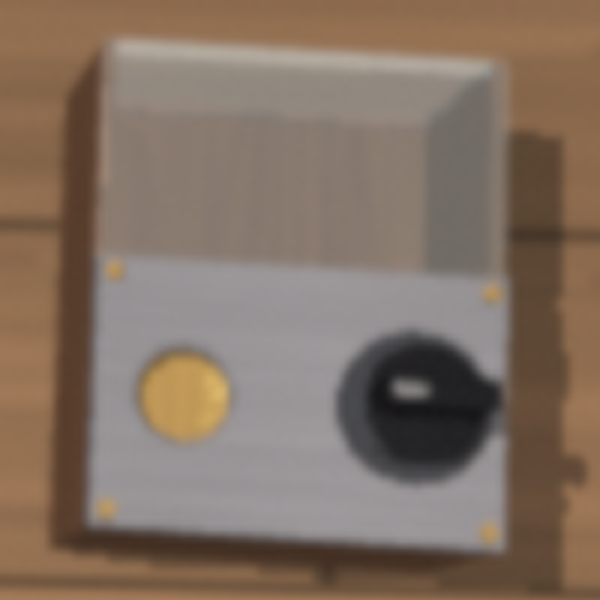

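View pics/c_scene.png

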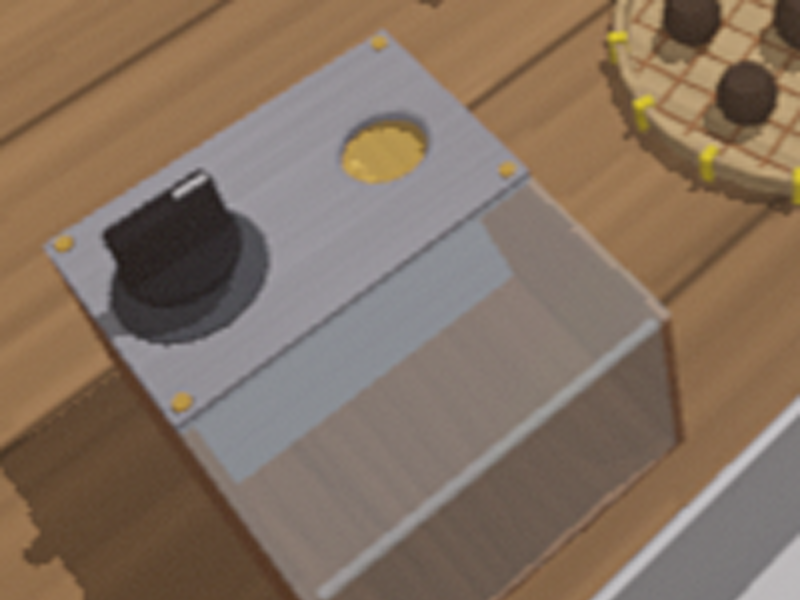

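The top crop shows the four screws at (115,270), (492,293), (106,509) and (489,532), and the bore at (185,395). The scene crop shows the matching screws at (379,43), (64,243), (182,402) and (508,170), with the bore near (385,148).

```bash
python3 - <<'E'
from h import *
np.set_printoptions(precision=4,suppress=True)
T=lambda p:(350+(p[0]+.5)/6-.5,150+(p[1]+.5)/6-.5)
S=lambda p:(80+(p[0]+.5)/4-.5,250+(p[1]+.5)/4-.5)
t=[(115,270),(492,293),(489,532),(106,509)]; s=[(508,170),(182,402),(64,243),(379,43)]
Pt=np.array([ray('top',*T(p),.12) for p in t]);Ps=np.array([ray('scene',*S(p),.12) for p in s])
for n,P in(('top',Pt),('scene',Ps)):
    c=P.mean(0); d=(P[0]-P[1])+(P[3]-P[2]); e=(P[0]-P[3])+(P[1]-P[2])
    print(n,P[:,:2].tolist(),c,'yaw from y',np.degrees(np.arctan2(-d[0],d[1])),'from x',np.degrees(np.arctan2(e[1],e[0])),np.linalg.norm(d)/2,np.linalg.norm(e)/2)
print('bore',ray('top',*T((185,395)),.12),ray('scene',*S((384,147)),.12))
print([tri(T(a),S(b)) for a,b in zip(t,s)])
# knob line: white at top z=.172
print('knobline',tri(T((410,388)),S((190,185))))
for u,v in [((289,182.9),(300,276)),((306.5,202.7),(266.2,275.4)),((283.5,206.5),(281.8,256.2)),((299.6,225),(252.3,255.7)),((275.2,229.9),(268.9,236.9))]: print(tri(u,v))
E
```

```text
top [[0.5548721834146942, -0.19216418743464614], [0.5479755564551414, -0.3578671402402408], [0.4422443674591413, -0.3536012118676514], [0.4486802694062728, -0.18743341161103833]] [ 0.4984 -0.2728  0.12  ] yaw from y -2.3005554591950137 from x -2.4308998876092764 0.1660692273308969 0.10605699207668551
scene [[0.5521092782148158, -0.18865673123185486], [0.5447245898177553, -0.35531386210065796], [0.43755355333081003, -0.3508709620855533], [0.44472569761169833, -0.18438949051472775]] [ 0.4948 -0.2698  0.12  ] yaw from y -2.5020062243764425 from x -2.3247246892847127 0.1667282443176941 0.10736567219814572
bore [ 0.4997 -0.2224  0.12  ] [ 0.4991 -0.2206  0.12  ]
[array([ 0.5545, -0.1908,  0.1242]), array([ 0.5474, -0.3561,  0.1243]), array([ 0.4418, -0.3517,  0.1253]), array([ 0.4484, -0.1864,  0.1246])]
knobline [ 0.4966 -0.3058  0.1754]
[0.6034 0.0188 0.0186]
[ 0.5469 -0.032   0.0185]
[0.5341 0.033  0.0188]
[ 0.4823 -0.0134  0.0185]
[0.4673 0.0559 0.0178]
```

Call:
{"fn": "carry_out", "kwargs": {"offset": [[0.033, 0.032, 0.004], [0.033, 0.032, 0.004], [0.033, 0.032, 0.004], [0.033, 0.032, 0.004], [0.033, 0.032, 0.004], [0.033, 0.032, 0.0], [0.033, 0.032, 0.0], [0.03, 0.033, 0.0]], "twist": [8.2, 8.2, 8.2, 8.2, 8.2, 8.2, 8.2, 8.1], "grip": 0.05, "newtons": 40}}

```text
clock: 1.1
tool_pos: [0.4964, -0.3212, 0.2229]
eef_rot: [-0.707, 0.014, -0.013, 0.707]
contact_force: [0.5, -0.3, 0.2]
opening: 0.569
```

Call:
{"fn": "carry_out", "kwargs": {"offset": [[0, 0, 0], [0, 0, 0]], "twist": [0, 0]}}

```text
clock: 1.35
tool_pos: [0.4946, -0.3231, 0.2228]
eef_rot: [0.707, -0.016, 0.015, -0.707]
contact_force: [-0.3, -0.5, 0.3]
opening: 0.569
```

```bash
cat >> h.py <<'E'
def tool():
    s=get_state(); M=R.from_quat(s['eef_rot']).as_matrix()
    print('t',round(s['clock'],2),'p',np.round(s['tool_pos'],4),'jaw',round(float(np.degrees(np.arctan2(M[1,0],M[0,0]))),1),'tilt',np.round(M[:2,1],4),'open',round(s['opening']*.0881,4),'F',np.round(s['contact_force'],1),'q7',round(s['q'][6],2))
    return s
E
python3 -c "
from h import *
s=tool();print(s['q'])"
```

```text
t 1.35 p [ 0.4946 -0.3231  0.2228] jaw -2.5 tilt [-0.0017 -0.0005] open 0.0501 F [-0.3 -0.5  0.3] q7 0.11
[ 0.78554174  0.65328905 -0.49898813  1.63863978  0.36814083  0.94588902
  0.11041165]
```

Call:
{"fn": "carry_out", "kwargs": {"offset": [[0.001, 0.002, -0.02], [0, 0, -0.025], [0, 0, -0.02], [0, 0, -0.012], [0, 0, 0]], "twist": [0, 0, 0, 0, 0]}}

```text
clock: 1.98
tool_pos: [0.4954, -0.3211, 0.1456]
eef_rot: [-0.707, 0.016, -0.015, 0.707]
contact_force: [-0.2, 0.5, 0.8]
opening: 0.566
```

Call:
{"fn": "carry_out", "kwargs": {"offset": [[0, 0, 0], [0, 0, 0], [0, 0, 0], [0, 0, 0], [0, 0, 0]], "twist": [0, 0, 0, 0, 0], "grip": 0.0}}

```text
clock: 2.6
tool_pos: [0.4967, -0.3203, 0.1463]
eef_rot: [0.707, -0.015, 0.015, -0.707]
contact_force: [-0.3, 0.7, -0.3]
opening: 0.026
```

```bash
python3 -c "
from h import *
tool();snap('scene','s1.png')"
```

```text
t 2.6 p [ 0.4967 -0.3203  0.1463] jaw -2.4 tilt [ 0.0001 -0.    ] open 0.0023 F [-0.3  0.7 -0.3] q7 0.05
```

```bash
python3 -c "
from h import *
a=cv2.imread('pics/s1.png')[200:400,40:280];cv2.imwrite('pics/c1.png',cv2.resize(a,None,fx=3,fy=3,interpolation=2))"
```

```text
(no output)
```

View pics/c1.png

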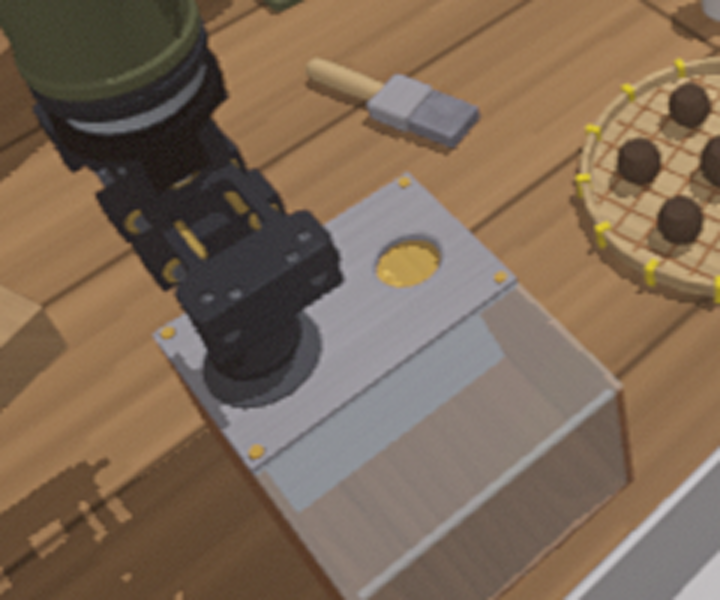

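The crop shows the gripper standing over the knob at about (250,340), with the jaws on its bar hidden behind the hand. The reading says the fingers are almost shut, so I'll test it with a wait.

Call:
{"fn": "carry_out", "kwargs": {"offset": [[0, 0, 0], [0, 0, 0]], "twist": [0, 0]}}

```text
clock: 2.9
tool_pos: [0.4967, -0.3203, 0.1462]
eef_rot: [-0.707, 0.015, -0.015, 0.707]
contact_force: [0.2, -0.0, -0.0]
opening: 0.004
```

```bash
python3 -c "
from h import *
s=tool();print(s['moment'])
M=R.from_quat(s['eef_rot']).as_matrix();print(M.round(3)); p=s['tool_pos']
for o in (0,.019,.064):
  for dx,dy in((0,0),(.1,0),(0,.04)): print(o,dx,dy,(proj('scene',p+[dx,dy,o])-[40,200])*3)
print(r.grip_point_offset,dir(r))"
```

```text
t 2.9 p [ 0.4967 -0.3203  0.1462] jaw -2.4 tilt [0.0001 0.    ] open 0.0004 F [ 0.2 -0.  -0. ] q7 0.05
[-0.03677211 -0.09062329 -0.03484545]
[[ 0.999  0.     0.043]
 [-0.043  0.     0.999]
 [ 0.    -1.     0.   ]]
0 0 0 [252.62199351 332.85003874]
0 0.1 0 [352.29434017 443.80713817]
0 0 0.04 [312.8447109  290.36258201]
0.019 0 0 [243.40604407 313.94252851]
0.019 0.1 0 [344.39098985 425.68125539]
0.019 0 0.04 [305.00547876 271.22555662]
0.064 0 0 [220.12036789 266.16946255]
0.064 0.1 0 [324.3185395 379.6462364]
0.064 0 0.04 [285.23617953 222.96501602]
0.0187 ['Unreachable', '__class__', '__delattr__', '__dict__', '__dir__', '__doc__', '__eq__', '__format__', '__ge__', '__getattribute__', '__getstate__', '__gt__', '__hash__', '__init__', '__init_subclass__', '__le__', '__lt__', '__module__', '__ne__', '__new__', '__reduce__', '__reduce_ex__', '__repr__', '__setattr__', '__sizeof__', '__str__', '__subclasshook__', '__weakref__', 'grip_point_offset']
```

Call:
{"fn": "carry_out", "kwargs": {"offset": [[0, 0, 0.005], [0, 0, 0.005], [0, 0, 0.003]], "twist": [0, 0, 0]}}

```text
clock: 3.28
tool_pos: [0.4969, -0.3204, 0.1598]
eef_rot: [0.707, -0.015, 0.015, -0.707]
contact_force: [-0.0, -0.1, 0.3]
opening: 0.004
```

```bash
python3 -c "
from h import *
tool();a=snap('scene','s2.png')[280:340,90:170];b=snap('top','t2.png')[180:250,360:450]
a=cv2.resize(a,(800,600),interpolation=2);cv2.imwrite('pics/c2.png',a)"
```

```text
t 3.27 p [ 0.4969 -0.3204  0.1598] jaw -2.5 tilt [ 0.0007 -0.0004] open 0.0004 F [-0.  -0.1  0.3] q7 0.06
```

View pics/c2.png

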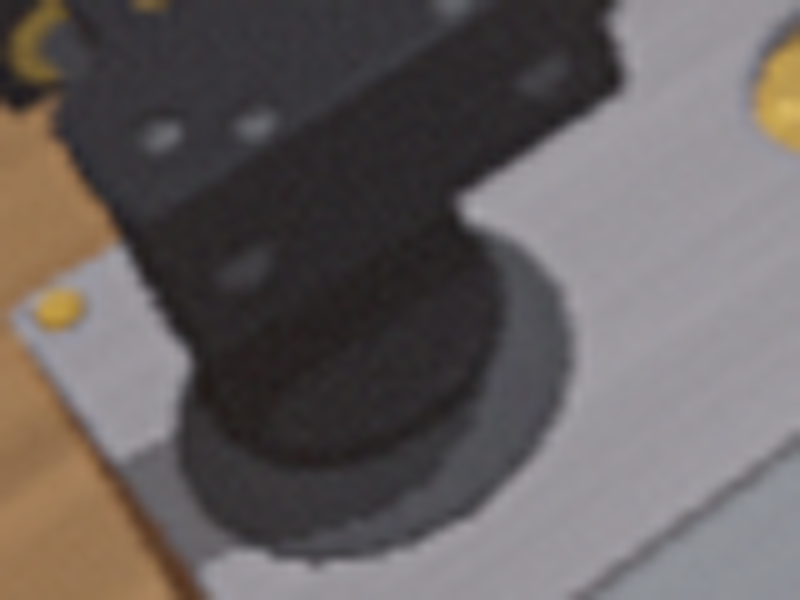

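Call:
{"fn": "carry_out", "kwargs": {"offset": [[0, 0, 0.02], [0, 0, 0.03], [0, 0, 0.03], [0, 0, 0], [0, 0, 0]], "twist": [0, 0, 0, 0, 0], "grip": 0.05}}

```text
clock: 4.0
tool_pos: [0.4959, -0.3202, 0.2384]
eef_rot: [-0.707, 0.016, -0.015, 0.707]
contact_force: [0.3, -0.4, -1.0]
opening: 0.545
```

```bash
python3 -c "
from h import *
s=tool();a=snap('scene','s3.png');b=snap('top','t3.png')
p=s['tool_pos']
for n,im,o in(('scene',a,(50,200)),('top',b,(340,170))):
  for d in((0,0,0),(.025,0,0),(-.025,0,0),(0,0,.064)):
    u=proj(n,p+d);print(n,d,u,(u-o)*(4 if n=='scene' else 6))
a=cv2.resize(a[200:340,50:200],None,fx=4,fy=4,interpolation=2);cv2.imwrite('pics/c3.png',a)"
```

```text
t 4.0 p [ 0.4959 -0.3202  0.2384] jaw -2.5 tilt [-0.0014  0.0004] open 0.048 F [ 0.3 -0.4 -1. ] q7 0.12
scene (0, 0, 0) [107.91853298 277.70840015] [231.67413194 310.83360061]
scene (0.025, 0, 0) [116.23330085 286.6619532 ] [264.93320341 346.64781279]
scene (-0.025, 0, 0) [ 99.92399927 269.09968337] [199.69599708 276.3987335 ]
scene (0, 0, 0.064) [ 94.73592524 250.67591208] [178.94370097 202.70364833]
top (0, 0, 0) [430.9766174  210.88274581] [545.8597044  245.29647484]
top (0.025, 0, 0) [430.6856118  200.60900228] [544.11367079 183.65401371]
top (-0.025, 0, 0) [431.26961163 221.22669632] [547.61766975 307.36017793]
top (0, 0, 0.064) [439.2466696  206.67301857] [595.48001762 220.03811142]
```

View pics/c3.png

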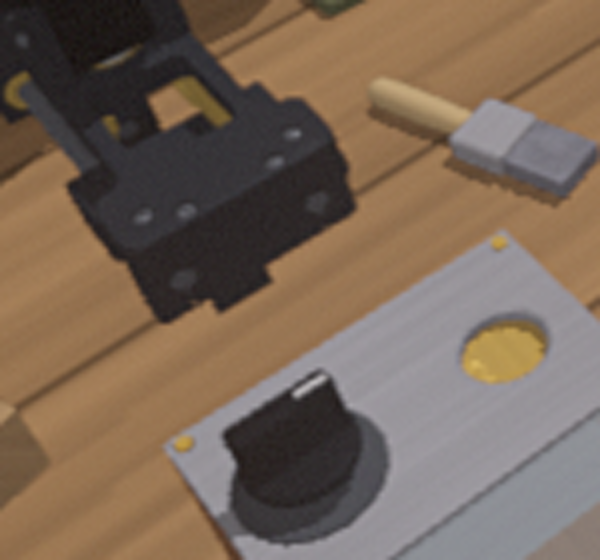

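The crop shows the knob intact at about (290,440), with the gripper's visible fingertip nub at (245,300), behind the bar rather than straddling it. The top view should settle where the fingers really are.

```bash
python3 -c "
from h import *
b=cv2.imread('pics/t3.png')[165:275,340:480];b=cv2.resize(b,(700,550),interpolation=2)
a=cv2.imread('pics/t0.png');s=cv2.resize(a[280:420,480:560],(320,560),interpolation=2)
for d in((0,0,0),(.025,0,0),(-.025,0,0)):
  u=(proj('top',np.array([.4959,-.3202,.2384])+d)-[340,165])*5;cv2.circle(b,tuple(int(x) for x in u),3,(0,0,255),-1)
cv2.imwrite('pics/c4.png',b)"
```

```text
(no output)
```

View pics/c4.png

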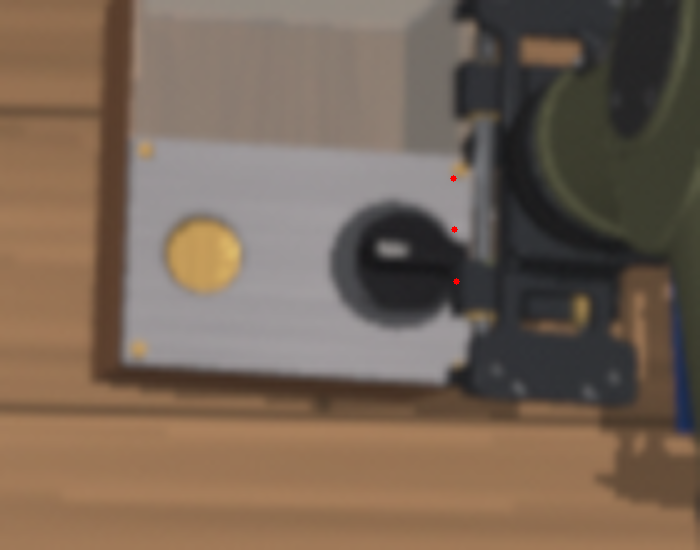

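The top crop puts the red TCP dots at about (455,230), while the gripper body is displaced to the right, at about (545,190). That fits fingers sitting higher than the reported TCP. I'll check it on matching features of the hand in both views.

```bash
python3 -c "
from h import *
b=cv2.imread('pics/t3.png')[140:250,420:480];b=cv2.resize(b,None,fx=5.4,fy=5.4,interpolation=2)[:594]
a=cv2.imread('pics/s3.png')[190:290,60:142];a=cv2.resize(a,None,fx=5.4,fy=5.4,interpolation=2)
o=np.zeros((600,800,3),'uint8');o[:594,:324]=b;o[:540,340:340+a.shape[1]]=a;cv2.imwrite('pics/c5.png',o);print(a.shape,b.shape)"
```

```text
(540, 443, 3) (594, 324, 3)
```

View pics/c5.png

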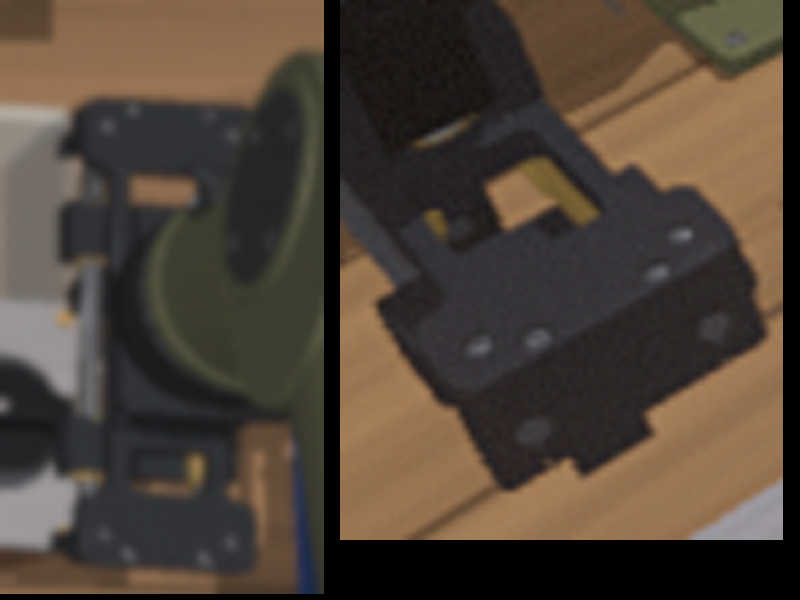

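The left half (top view) shows the +x block's screws at (107,126), (132,110), (208,115) and (233,133). The right half (scene) shows them at (681,235), (657,272), (538,339) and (480,346).

```bash
python3 -c "
from h import *
T=lambda x,y:(420+(x+.5)/5.4-.5,140+(y+.5)/5.4-.5)
S=lambda x,y:(60+(x-340+.5)/5.4-.5,190+(y+.5)/5.4-.5)
P=[tri(T(*a),S(*b)) for a,b in [((107,126),(681,235)),((132,110),(657,272)),((208,115),(538,339)),((233,133),(480,346))]]
print(np.round(P,4),np.mean(P,0)); z=np.mean(P,0)[2]
Q=[ray('top',*T(*a),z) for a in [(107,535),(127,553),(205,556),(232,541)]];print(np.round(Q,4),(np.mean(Q,0)+np.mean(P,0))/2)
print('nub', [ray('scene',*S(x,y),.26) for x,y in[(578,472),(650,432)]])
"
```

```text
[[ 0.5779 -0.2986  0.3816]
 [ 0.5845 -0.3086  0.3818]
 [ 0.5832 -0.3379  0.3821]
 [ 0.576  -0.3476  0.3822]] [ 0.58038844 -0.32319086  0.38191861]
[[ 0.4149 -0.2936  0.3819]
 [ 0.4081 -0.3011  0.3819]
 [ 0.4076 -0.331   0.3819]
 [ 0.4136 -0.3416  0.3819]] [ 0.49572972 -0.32001069  0.38191861]
nub [array([ 0.50994805, -0.32799455,  0.26      ]), array([ 0.51188114, -0.30680606,  0.26      ])]
```

```bash
python3 -c "
from h import *
S=lambda x,y:(60+(x-340+.5)/5.4-.5,190+(y+.5)/5.4-.5)
def rx(p,x):
  a,b=ray('scene',*p,.2),ray('scene',*p,.4); t=(x-a[0])/(b[0]-a[0]); return (a+t*(b-a)).round(4)
for q in[(508,490),(765,335)]: print('body bottom',rx(S(*q),.589),rx(S(*q),.58))
for q in[(578,472),(650,432)]: print('nub',rx(S(*q),.537),rx(S(*q),.52),rx(S(*q),.5))
# front top edge
for q in[(462,405),(735,250)]: print('body top front',rx(S(*q),.589))
"
```

```text
body bottom [ 0.589  -0.3579  0.3521] [ 0.58   -0.3565  0.3426]
body bottom [ 0.589  -0.2923  0.3499] [ 0.58   -0.2893  0.3404]
nub [ 0.537  -0.3332  0.289 ] [ 0.52   -0.3299  0.2708] [ 0.5    -0.3261  0.2493]
nub [ 0.537  -0.3128  0.287 ] [ 0.52   -0.3088  0.2687] [ 0.5    -0.304   0.2472]
body top front [ 0.589  -0.3579  0.382 ]
body top front [ 0.589  -0.2918  0.3794]
```

By triangulation the hand is right in x and y, but its real fingertips sit about 49 mm above the reported TCP: nub at z 0.288 against a reported 0.238, body bottom at 0.35 against 0.302. That explains the missed grasp. I'll go lower, watching the force.

Call:
{"fn": "carry_out", "kwargs": {"offset": [[0, 0, -0.03], [0, -0.001, -0.03], [0, 0, -0.03], [0, 0, -0.025], [0, 0, -0.013], [0, 0, 0]], "twist": [0, 0, 0, 0, 0, 0]}}

```text
clock: 4.85
tool_pos: [0.496, -0.3209, 0.1102]
eef_rot: [-0.707, 0.016, -0.014, 0.707]
contact_force: [-0.3, 0.3, 0.2]
opening: 0.569
```

Call:
{"fn": "carry_out", "kwargs": {"offset": [[0, 0, -0.005], [0, 0, -0.005], [0, 0, 0]], "twist": [0, 0, 0]}}

```text
clock: 5.22
tool_pos: [0.4977, -0.3219, 0.1057]
eef_rot: [0.708, -0.014, 0.016, -0.706]
contact_force: [-5.2, 2.6, 27.4]
opening: 0.569
```

Call:
{"fn": "carry_out", "kwargs": {"offset": [[0, 0, 0], [0, 0, 0], [0, 0, 0], [0, 0, 0], [0, 0, 0]], "twist": [0, 0, 0, 0, 0], "grip": 0.0}}

```text
clock: 5.85
tool_pos: [0.4963, -0.323, 0.1065]
eef_rot: [0.709, -0.015, 0.016, -0.705]
contact_force: [-11.3, 2.1, 33.6]
opening: 0.159
```

Call:
{"fn": "carry_out", "kwargs": {"offset": [[0, 0, 0.005], [0, 0, 0.005], [0, 0, 0.004], [0, 0, 0]], "twist": [0, 0, 0, 0]}}

```text
clock: 6.35
tool_pos: [0.4961, -0.3227, 0.1154]
eef_rot: [0.708, -0.016, 0.015, -0.706]
contact_force: [-2.1, -4.1, 1.3]
opening: 0.156
```

Call:
{"fn": "carry_out", "kwargs": {"offset": [[0, 0, 0.003], [0, 0, 0.001], [0, 0, 0]], "twist": [0, 0, 0]}}

```text
clock: 6.72
tool_pos: [0.4961, -0.3227, 0.119]
eef_rot: [0.707, -0.016, 0.015, -0.706]
contact_force: [-1.9, -4.8, 0.2]
opening: 0.156
```

```bash
python3 -c "
from h import *
s=tool();print(s['moment']);a=snap('scene','s4.png')[270:350,80:180];b=cv2.imread('pics/s3.png')[270:350,80:180]
cv2.imwrite('pics/c6.png',np.hstack([cv2.resize(x,(400,320),interpolation=2) for x in(a,b)]))"
```

```text
t 6.72 p [ 0.4961 -0.3227  0.119 ] jaw -2.5 tilt [-0.0008 -0.0015] open 0.0137 F [-1.9 -4.8  0.2] q7 0.02
[-1.24216683  0.33124091 -0.00332107]
```

View pics/c6.png

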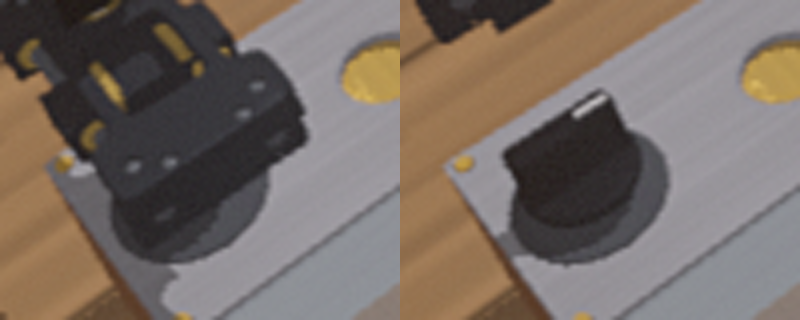

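The crop (left now, right before) shows the knob lifted with the hand, the grey ring at about (190,220) now uncovered. Turning clockwise.

Call:
{"fn": "carry_out", "kwargs": {"offset": [[0, 0.001, 0], [0, 0, 0], [0, 0, 0], [0, 0, 0], [0, 0, 0], [0, 0, 0], [0, 0, 0], [0, 0, 0]], "twist": [-6, -8, -9, -9, -9, -9, -9, -2]}}

```text
clock: 7.78
tool_pos: [0.4955, -0.3216, 0.119]
eef_rot: [0.602, -0.373, 0.372, -0.6]
contact_force: [-2.6, -5.2, 1.2]
opening: 0.158
```

```bash
python3 -c "
from h import *
s=tool();print(s['moment'])"
```

```text
t 7.78 p [ 0.4955 -0.3216  0.119 ] jaw -63.6 tilt [-0.0019 -0.0016] open 0.0139 F [-2.6 -5.2  1.2] q7 -0.76
[-0.99693869  0.75747332  0.05211193]
```

Call:
{"fn": "carry_out", "kwargs": {"offset": [[0, 0, -0.004], [0, 0, -0.004], [0, 0, -0.004], [0, 0, -0.003], [0, 0, 0], [0, 0, 0]], "twist": [0, 0, 0, 0, 0, 0]}}

```text
clock: 8.52
tool_pos: [0.4955, -0.3216, 0.1068]
eef_rot: [0.602, -0.372, 0.372, -0.6]
contact_force: [-8.6, -2.2, 21.2]
opening: 0.156
```

Call:
{"fn": "carry_out", "kwargs": {"offset": [[0, 0, -0.001], [0, 0, 0]], "twist": [0, 0]}}

```text
clock: 8.78
tool_pos: [0.4955, -0.3217, 0.1067]
eef_rot: [0.602, -0.372, 0.373, -0.6]
contact_force: [-10.3, -0.1, 29.1]
opening: 0.156
```

Call:
{"fn": "carry_out", "kwargs": {"offset": [[0, 0, 0.001], [0, 0, 0], [0, 0, 0.02], [0, 0, 0.03], [0, 0, 0.03]], "twist": [0, 0, 0, 0, 0], "grip": 0.06}}

```text
clock: 9.4
tool_pos: [0.4978, -0.3183, 0.1848]
eef_rot: [-0.601, 0.371, -0.371, 0.603]
contact_force: [0.6, 0.6, 0.4]
opening: 0.673
```

Call:
{"fn": "carry_out", "kwargs": {"offset": [[0.013, 0.043, 0], [0.013, 0.043, 0], [0.013, 0.043, 0], [0.014, 0.043, 0], [0.014, 0.043, 0], [0.014, 0.043, 0], [0.014, 0.043, 0], [0.013, 0.04, 0]], "twist": [-3.6, -3.6, -3.6, -3.6, -3.6, -3.6, -3.6, -3.6]}}

```text
clock: 10.4
tool_pos: [0.605, 0.0249, 0.184]
eef_rot: [-0.489, 0.51, -0.509, 0.491]
contact_force: [-0.3, 0.7, -0.4]
opening: 0.679
```

```bash
cat >> h.py <<'E'
def beads(f=None):
    out=[]
    for n in('scene','top'):
        im=snap(n,f and n[0]+f)
        for c,s in blobs(im,im.max(2)<75,30):
            P=ray(n,*c,.0185)
            if s[4]<260 and max(s[2:4])<24 and .4<P[0]<.66 and -.11<P[1]<.15: print(n,c.round(1),s[2:],P[:2].round(4))
        hsv=cv2.cvtColor(im,cv2.COLOR_BGR2HSV)
        u=proj(n,[.4995,-.2215,.115]).astype(int); print(n,'bore col',im[u[1]-1:u[1]+2,u[0]-1:u[0]+2].mean((0,1)).round())
E
python3 -c "
from h import *
tool();beads('5.png')"
```

```text
t 10.4 p [0.605  0.0249 0.184 ] jaw -92.2 tilt [0.0001 0.0028] open 0.0598 F [-0.3  0.7 -0.4] q7 -1.68
scene [268.6 237.6] [13 10 64] [0.4692 0.0539]
scene [280.3 256.9] [18 15 99] [0.5326 0.0289]
scene [251.8 256.3] [14 11 76] [ 0.4827 -0.0154]
scene [266.3 275.5] [ 14  12 106] [ 0.5474 -0.0318]
scene [299.2 276.8] [14 12 82] [0.6035 0.016 ]
scene bore col [115. 111. 115.]
top bore col [91. 90. 93.]
```

Call:
{"fn": "carry_out", "kwargs": {"offset": [[-0.002, -0.006, -0.03], [0, 0, -0.04], [0, 0, -0.04], [0, 0, -0.03], [0, 0, -0.012], [0, 0, 0]], "twist": [0, 0, 0, 0, 0, 0]}}

```text
clock: 11.25
tool_pos: [0.6023, 0.0151, 0.0319]
eef_rot: [-0.49, 0.51, -0.509, 0.49]
contact_force: [0.0, 0.0, 0.3]
opening: 0.683
```

```bash
python3 -c "
from h import *
tool();a=snap('scene','s6.png')[170:320,210:360];cv2.imwrite('pics/c7.png',cv2.resize(a,(600,600),interpolation=2))"
```

```text
t 11.25 p [0.6023 0.0151 0.0319] jaw -92.2 tilt [-0.0009  0.0006] open 0.0601 F [0.  0.  0.3] q7 -1.67
```

View pics/c7.png

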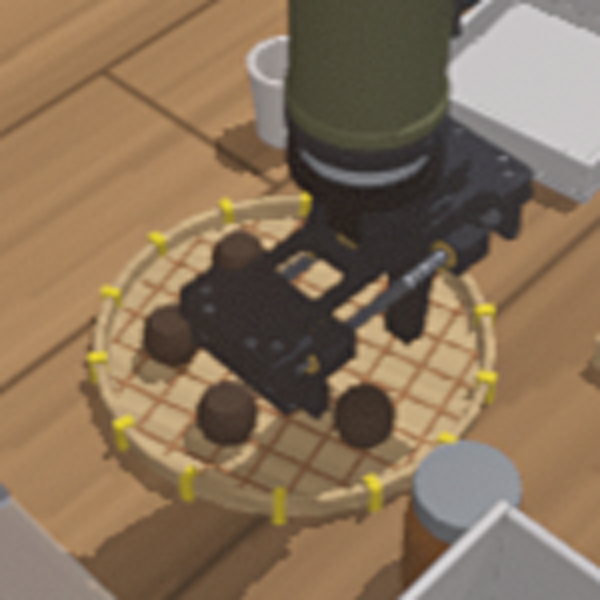

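The crop shows the fingertips at about (405,338) and (315,410), straddling the bead at (365,415) from above. I'll get their real height.

```bash
python3 -c "
from h import *
for q in((405,340),(318,414)):
  p=(210+q[0]/4,170+q[1]/4)
  for z in(.06,.07,.08,.09): print(q,z,ray('scene',*p,z).round(4))
"
```

```text
(405, 340) 0.06 [0.6034 0.0545 0.06  ]
(405, 340) 0.07 [0.6087 0.0477 0.07  ]
(405, 340) 0.08 [0.614  0.0409 0.08  ]
(405, 340) 0.09 [0.6193 0.0341 0.09  ]
(318, 414) 0.06 [ 0.6033 -0.0161  0.06  ]
(318, 414) 0.07 [ 0.6086 -0.0219  0.07  ]
(318, 414) 0.08 [ 0.6139 -0.0277  0.08  ]
(318, 414) 0.09 [ 0.6192 -0.0335  0.09  ]
```

Call:
{"fn": "carry_out", "kwargs": {"offset": [[0.001, 0.004, -0.02], [0, 0, -0.02], [0, 0, -0.01], [0, 0, -0.008], [0, 0, 0]], "twist": [0, 0, 0, 0, 0]}}

```text
clock: 11.92
tool_pos: [0.6032, 0.0185, -0.0264]
eef_rot: [-0.49, 0.51, -0.51, 0.49]
contact_force: [0.4, 0.8, -0.8]
opening: 0.679
```

Call:
{"fn": "carry_out", "kwargs": {"offset": [[0, 0, 0], [0, 0, 0], [0, 0, 0], [0, 0, 0]], "twist": [0, 0, 0, 0], "grip": 0.0, "newtons": 30}}

```text
clock: 12.42
tool_pos: [0.604, 0.0188, -0.0253]
eef_rot: [0.49, -0.51, 0.51, -0.49]
contact_force: [0.2, 0.2, 2.8]
opening: 0.391
```

Call:
{"fn": "carry_out", "kwargs": {"offset": [[0, 0, 0.03], [0, 0, 0.05], [0, 0, 0.05], [0, 0, 0.02]], "twist": [0, 0, 0, 0]}}

```text
clock: 12.92
tool_pos: [0.6052, 0.0186, 0.1274]
eef_rot: [0.489, -0.509, 0.511, -0.491]
contact_force: [0.0, -0.5, -0.3]
opening: 0.395
```

Call:
{"fn": "carry_out", "kwargs": {"offset": [[-0.017, -0.04, 0], [-0.018, -0.04, 0], [-0.017, -0.04, 0], [-0.018, -0.04, 0], [-0.017, -0.04, 0], [-0.017, -0.04, 0], [0, 0, 0], [0, 0, 0]], "twist": [0, 0, 0, 0, 0, 0, 0, 0]}}

```text
clock: 13.92
tool_pos: [0.4999, -0.2205, 0.1242]
eef_rot: [-0.49, 0.51, -0.509, 0.49]
contact_force: [0.2, 0.3, -0.1]
opening: 0.393
```

```bash
python3 -c "
from h import *
tool();beads('7.png')
a=cv2.imread('pics/s7.png')[220:370,60:260];cv2.imwrite('pics/c8.png',cv2.resize(a,(800,600),interpolation=2))"
```

```text
t 13.93 p [ 0.4999 -0.2205  0.1242] jaw -92.2 tilt [0.0003 0.0008] open 0.0346 F [ 0.2  0.3 -0.1] q7 -1.3
scene [268.3 237.6] [13 11 67] [0.4689 0.0534]
scene [280.2 257. ] [18 15 96] [0.5327 0.0287]
scene [251.8 256.2] [14 11 86] [ 0.4826 -0.0151]
scene [265.5 276. ] [14 12 85] [ 0.547  -0.0339]
scene bore col [112. 108. 111.]
top [307.1 204.3] [10  9 41] [ 0.5421 -0.0339]
top [283.9 207.1] [14 14 91] [0.5328 0.032 ]
top [300.3 226.2] [10  9 39] [ 0.4789 -0.0154]
top [276.1 230.6] [11 10 34] [0.4649 0.0528]
top bore col [53. 50. 48.]
```

View pics/c8.png

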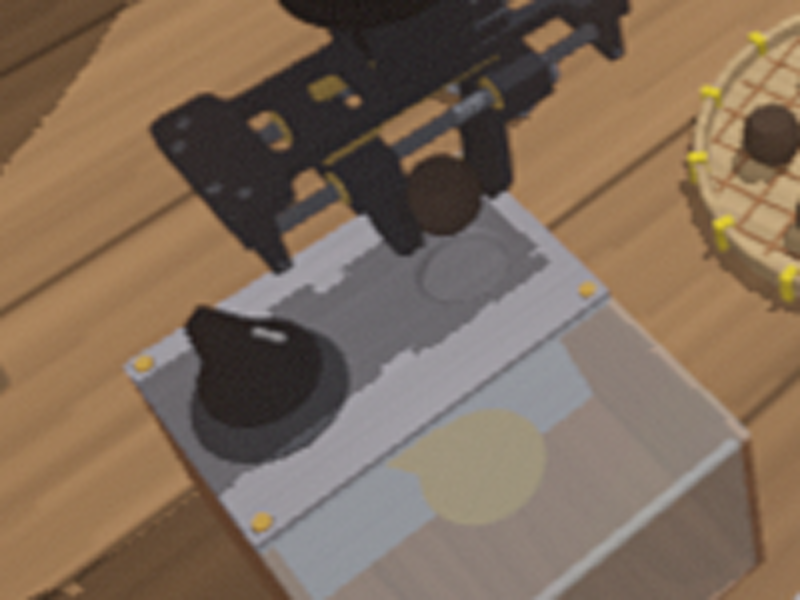

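The crop shows the shutter (yellow) swung fully clear under the plastic at (480,465), the knob bar turned, and the bead at (445,190) held over the open bore at (465,265).

Call:
{"fn": "carry_out", "kwargs": {"offset": [[0, -0.001, -0.015], [0, 0, -0.015], [0, 0, -0.003], [0, 0, 0]], "twist": [0, 0, 0, 0]}}

```text
clock: 14.52
tool_pos: [0.4993, -0.2221, 0.0907]
eef_rot: [-0.49, 0.51, -0.509, 0.49]
contact_force: [-0.2, -0.9, 0.1]
opening: 0.391
```

Call:
{"fn": "carry_out", "kwargs": {"offset": [[0, 0, 0], [0, 0, 0], [0, 0, 0], [0, 0, 0.02], [0, 0, 0.02]], "twist": [0, 0, 0, 0, 0], "grip": 0.06}}

```text
clock: 15.15
tool_pos: [0.4995, -0.2223, 0.1317]
eef_rot: [-0.49, 0.51, -0.51, 0.49]
contact_force: [1.0, 0.2, 0.2]
opening: 0.68
```

```bash
cat >> h.py <<'E'
def box(f):
    im=snap('scene',f); d=im.max(2)<62
    for c,s in blobs(im,d,12):
        if 110<c[0]<255 and 250<c[1]<420: print('darkbox',c.round(1),s[2:])
    # chroma: bead brown vs grey metal at bore
    u=proj('scene',[.4995,-.2215,.13]).astype(int); print('over bore',im[u[1]-2:u[1]+3,u[0]-2:u[0]+3].mean((0,1)).round())
E
python3 -c "
from h import *
tool();box('s8.png')
a=cv2.imread('pics/s8.png')[220:420,60:260];cv2.imwrite('pics/c9.png',cv2.resize(a,(600,600),interpolation=2))"
```

```text
t 15.15 p [ 0.4995 -0.2223  0.1317] jaw -92.3 tilt [-0.0003  0.    ] open 0.0599 F [1.  0.2 0.2] q7 -1.3
darkbox [123.7 315.3] [  39   39 1010]
over bore [113. 108. 112.]
```

View pics/c9.png

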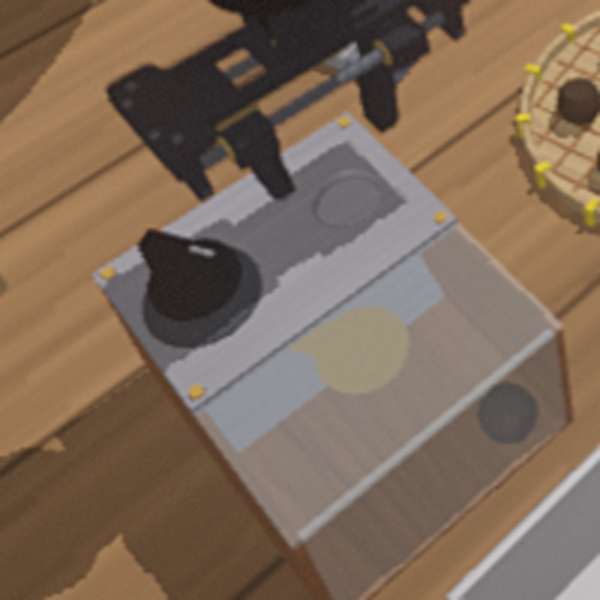

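The fine bead dropped through: it shows inside the box at (508,412), and the bore at (345,200) is empty. Next bead is E, with the jaws at -115°.

Call:
{"fn": "carry_out", "kwargs": {"offset": [[-0.005, 0.04, 0], [-0.005, 0.04, 0], [-0.005, 0.04, 0], [-0.005, 0.04, 0], [-0.005, 0.04, 0], [-0.004, 0.04, 0], [-0.003, 0.037, 0], [0, 0, 0]], "twist": [-3.3, -3.3, -3.3, -3.3, -3.3, -3.3, -3.3, 0]}}

```text
clock: 16.2
tool_pos: [0.4674, 0.0583, 0.1309]
eef_rot: [-0.38, 0.597, -0.596, 0.38]
contact_force: [-0.8, -0.5, 0.0]
opening: 0.68
```

Call:
{"fn": "carry_out", "kwargs": {"offset": [[0, 0, -0.03], [0, 0, -0.04], [0, 0, -0.03], [0, 0, 0], [0, 0, 0]], "twist": [0, 0, 0, 0, 0]}}

```text
clock: 16.82
tool_pos: [0.4682, 0.0539, 0.032]
eef_rot: [0.378, -0.597, 0.598, -0.378]
contact_force: [-0.1, -0.5, 0.9]
opening: 0.681
```

```bash
python3 -c "
from h import *
tool();beads()"
```

```text
t 16.82 p [0.4682 0.0539 0.032 ] jaw -115.4 tilt [ 0.001  -0.0004] open 0.06 F [-0.1 -0.5  0.9] q7 -1.96
scene [269.2 234.9] [ 13  15 137] [0.4641 0.0613]
scene [252.3 253.4] [ 14  16 159] [ 0.4772 -0.0085]
scene [280.1 256.5] [ 17  17 108] [0.5315 0.0294]
scene [265.4 276. ] [14 12 85] [ 0.5469 -0.0341]
scene bore col [115. 111. 114.]
top [307.1 204.3] [10  9 40] [ 0.5421 -0.034 ]
top bore col [89. 88. 91.]
```

Call:
{"fn": "carry_out", "kwargs": {"offset": [[0, 0, -0.02], [0, 0, -0.02], [0, 0, -0.01], [0, 0, -0.008], [0, 0, 0]], "twist": [0, 0, 0, 0, 0]}}

```text
clock: 17.55
tool_pos: [0.4681, 0.0547, -0.0264]
eef_rot: [-0.378, 0.598, -0.598, 0.378]
contact_force: [-0.3, -0.0, -0.9]
opening: 0.679
```

Call:
{"fn": "carry_out", "kwargs": {"offset": [[0, 0, 0], [0, 0, 0], [0, 0, 0], [0, 0, 0.03], [0, 0, 0.05], [0, 0, 0.05], [0, 0, 0.02]], "twist": [0, 0, 0, 0, 0, 0, 0], "grip": 0.0}}

```text
clock: 18.42
tool_pos: [0.4689, 0.0548, 0.1261]
eef_rot: [0.377, -0.597, 0.598, -0.379]
contact_force: [0.8, 0.1, -0.6]
opening: 0.391
```

Call:
{"fn": "carry_out", "kwargs": {"offset": [[0.005, -0.04, 0], [0.005, -0.04, 0], [0.005, -0.04, 0], [0.005, -0.04, 0], [0.004, -0.04, 0], [0.004, -0.04, 0], [0.003, -0.036, 0], [0, 0, 0]], "twist": [3.3, 3.3, 3.3, 3.3, 3.3, 3.3, 3.3, 0]}}

```text
clock: 19.42
tool_pos: [0.4981, -0.2253, 0.1235]
eef_rot: [0.489, -0.511, 0.512, -0.488]
contact_force: [0.3, 0.9, 0.1]
opening: 0.392
```

Call:
{"fn": "carry_out", "kwargs": {"offset": [[0, 0, 0], [0, 0, 0]], "twist": [0, 0]}}

```text
clock: 19.68
tool_pos: [0.4989, -0.2195, 0.1234]
eef_rot: [-0.491, 0.51, -0.509, 0.491]
contact_force: [-0.7, 0.9, 0.0]
opening: 0.395
```

```bash
python3 -c "
from h import *
tool();beads('9.png')"
```

```text
t 19.68 p [ 0.4989 -0.2195  0.1234] jaw -92.1 tilt [-0.001   0.0007] open 0.0348 F [-0.7  0.9  0. ] q7 -1.29
scene [280.3 256.9] [18 15 99] [0.5326 0.029 ]
scene [251.9 256.2] [14 12 88] [ 0.4828 -0.015 ]
scene [265.2 276.2] [13 12 82] [ 0.5469 -0.0348]
scene bore col [112. 108. 111.]
top [307.1 204.3] [10  9 41] [ 0.5421 -0.0339]
top [283.9 207. ] [14 14 92] [0.5329 0.0321]
top [300.3 226.2] [10  9 37] [ 0.4787 -0.0154]
top bore col [54. 51. 49.]
```

Call:
{"fn": "carry_out", "kwargs": {"offset": [[0.0005, -0.002, -0.015], [0, 0, -0.015], [0, 0, -0.003], [0, 0, 0]], "twist": [0, 0, 0, 0]}}

```text
clock: 20.27
tool_pos: [0.4991, -0.2231, 0.0899]
eef_rot: [-0.49, 0.51, -0.509, 0.49]
contact_force: [0.0, -0.1, -0.5]
opening: 0.392
```

Call:
{"fn": "carry_out", "kwargs": {"offset": [[0, 0, 0], [0, 0, 0], [0, 0, 0], [0, 0, 0.02], [0, 0, 0.02]], "twist": [0, 0, 0, 0, 0], "grip": 0.06}}

```text
clock: 20.9
tool_pos: [0.4993, -0.2232, 0.131]
eef_rot: [-0.49, 0.51, -0.51, 0.49]
contact_force: [0.3, -1.0, -0.2]
opening: 0.686
```

Call:
{"fn": "carry_out", "kwargs": {"offset": [[-0.004, 0.04, 0], [-0.004, 0.042, 0], [-0.003, 0.042, 0], [-0.003, 0.042, 0], [-0.003, 0.042, 0], [0, 0, -0.03], [0, 0, -0.04], [0, 0, 0]], "twist": [0, 0, 0, 0, 0, 0, 0, 0]}}

```text
clock: 21.9
tool_pos: [0.4806, -0.0151, 0.0589]
eef_rot: [-0.492, 0.511, -0.508, 0.489]
contact_force: [-0.0, 0.6, -0.4]
opening: 0.68
```

```bash
cat >> h.py <<'E'
def inside(f=None):
    im=snap('scene',f); ref=cv2.imread('pics/s7.png')
    d=cv2.absdiff(im,ref).max(2)>22
    for c,s in blobs(im,d,25):
        if 100<c[0]<262 and 285<c[1]<420 : print('new in box',c.round(1),s[2:])
    u=proj('scene',[.4995,-.2215,.13]).astype(int); print('over bore',im[u[1]-2:u[1]+3,u[0]-2:u[0]+3].mean((0,1)).round())
E
python3 -c "
from h import *
tool();inside('s10.png')"
```

```text
t 21.9 p [ 0.4806 -0.0151  0.0589] jaw -92.2 tilt [-0.0055 -0.0005] open 0.0599 F [-0.   0.6 -0.4] q7 -1.61
new in box [126.6 303. ] [10  5 31]
new in box [112.7 336.1] [ 23  16 119]
new in box [206.4 351.9] [ 17  16 149]
new in box [229.6 357.3] [ 20  20 274]
new in box [212.2 360.9] [12 11 61]
over bore [115. 111. 115.]
```

Call:
{"fn": "carry_out", "kwargs": {"offset": [[0, 0, -0.027], [0, 0, -0.02], [0, 0, -0.02], [0, 0, -0.01], [0, 0, -0.008], [0, 0, 0]], "twist": [0, 0, 0, 0, 0, 0]}}

```text
clock: 22.7
tool_pos: [0.4846, -0.0143, -0.0239]
eef_rot: [0.489, -0.509, 0.51, -0.491]
contact_force: [3.7, 2.5, -2.3]
opening: 0.679
```

Call:
{"fn": "carry_out", "kwargs": {"offset": [[0, 0, 0], [0, 0, 0], [0, 0, 0], [0, 0, 0.03], [0, 0, 0.05], [0, 0, 0.05], [0, 0, 0.02]], "twist": [0, 0, 0, 0, 0, 0, 0], "grip": 0.0}}

```text
clock: 23.58
tool_pos: [0.4831, -0.0156, 0.128]
eef_rot: [0.489, -0.509, 0.511, -0.49]
contact_force: [0.1, 0.2, -0.4]
opening: 0.393
```

Call:
{"fn": "carry_out", "kwargs": {"offset": [[0.004, -0.042, 0], [0.004, -0.042, 0], [0.003, -0.042, 0], [0.003, -0.042, 0], [0.003, -0.04, 0], [0, 0, 0], [0, 0, 0]], "twist": [0, 0, 0, 0, 0, 0, 0]}}

```text
clock: 24.45
tool_pos: [0.4988, -0.2224, 0.1252]
eef_rot: [-0.49, 0.51, -0.509, 0.49]
contact_force: [0.8, -0.3, -0.3]
opening: 0.393
```

```bash
python3 -c "
from h import *
tool();beads('11.png')"
```

```text
t 24.45 p [ 0.4988 -0.2224  0.1252] jaw -92.2 tilt [-0.0018  0.0008] open 0.0347 F [ 0.8 -0.3 -0.3] q7 -1.29
scene [280.1 257.1] [17 15 87] [0.5326 0.0282]
scene [265.5 276.1] [14 12 81] [ 0.5473 -0.0342]
scene bore col [111. 108. 111.]
top [307.1 204.3] [10  9 40] [ 0.5421 -0.034 ]
top [283.8 207. ] [14 14 93] [0.5329 0.0323]
top bore col [54. 51. 50.]
```

Call:
{"fn": "carry_out", "kwargs": {"offset": [[0.0005, 0, -0.015], [0, 0, -0.015], [0, 0, -0.004], [0, 0, 0]], "twist": [0, 0, 0, 0]}}

```text
clock: 25.05
tool_pos: [0.4996, -0.2231, 0.0908]
eef_rot: [-0.491, 0.51, -0.509, 0.49]
contact_force: [-0.3, 0.7, -0.3]
opening: 0.389
```

Call:
{"fn": "carry_out", "kwargs": {"offset": [[0, 0, 0], [0, 0, 0], [0, 0, 0], [0, 0, 0.02], [0, 0, 0.02]], "twist": [0, 0, 0, 0, 0], "grip": 0.06}}

```text
clock: 25.68
tool_pos: [0.4998, -0.2232, 0.132]
eef_rot: [-0.49, 0.51, -0.51, 0.49]
contact_force: [0.8, 0.1, -0.2]
opening: 0.68
```

Call:
{"fn": "carry_out", "kwargs": {"offset": [[0.01, 0.038, 0], [0.01, 0.038, 0], [0.01, 0.038, 0], [0.009, 0.038, 0], [0.009, 0.038, 0], [0, 0, -0.02], [0, 0, -0.03], [0, 0, 0]], "twist": [8.8, 8.8, 8.8, 8.8, 8.8, 0, 0, 0]}}

```text
clock: 26.68
tool_pos: [0.5463, -0.0333, 0.0801]
eef_rot: [0.646, -0.29, 0.288, -0.644]
contact_force: [0.1, -0.6, -0.4]
opening: 0.685
```

```bash
python3 -c "
from h import *
tool();inside('s12.png');beads()"
```

```text
t 26.68 p [ 0.5463 -0.0333  0.0801] jaw -48.2 tilt [-0.0042 -0.001 ] open 0.0604 F [ 0.1 -0.6 -0.4] q7 -1.1
new in box [228.6 292.8] [ 35  53 987]
new in box [126.6 303. ] [10  5 31]
new in box [212.8 333.3] [ 17  18 236]
new in box [112.7 336.1] [ 23  16 119]
new in box [208.  352.2] [ 15  14 113]
new in box [225.7 358.2] [ 34  20 375]
over bore [115. 111. 115.]
scene [265.7 275.9] [14 12 91] [ 0.5472 -0.0334]
scene bore col [114. 111. 114.]
top bore col [67. 82. 80.]
```

Call:
{"fn": "carry_out", "kwargs": {"offset": [[0, 0.0005, -0.03], [0, 0, -0.03], [0, 0, -0.02], [0, 0, -0.015], [0, 0, -0.01], [0, 0, 0]], "twist": [0, 0, 0, 0, 0, 0]}}

```text
clock: 27.58
tool_pos: [0.549, -0.0326, -0.0187]
eef_rot: [-0.645, 0.288, -0.29, 0.645]
contact_force: [-8.5, 3.1, 38.5]
opening: 0.68
```

Call:
{"fn": "carry_out", "kwargs": {"offset": [[0, 0, 0], [0, 0, 0], [0, 0, 0], [0, 0, 0.03], [0, 0, 0.05], [0, 0, 0.05], [0, 0, 0.02]], "twist": [0, 0, 0, 0, 0, 0, 0], "grip": 0.0}}

```text
clock: 28.45
tool_pos: [0.55, -0.0329, 0.1302]
eef_rot: [-0.645, 0.287, -0.291, 0.646]
contact_force: [0.2, -0.6, -1.0]
opening: 0.389
```

Call:
{"fn": "carry_out", "kwargs": {"offset": [[-0.01, -0.038, 0], [-0.01, -0.038, 0], [-0.01, -0.038, 0], [-0.009, -0.038, 0], [-0.009, -0.038, 0], [0, 0, 0], [0, 0, 0]], "twist": [-8.8, -8.8, -8.8, -8.8, -8.8, 0, 0]}}

```text
clock: 29.32
tool_pos: [0.5004, -0.222, 0.1269]
eef_rot: [0.49, -0.509, 0.509, -0.491]
contact_force: [-0.2, 0.3, -0.1]
opening: 0.391
```

```bash
python3 -c "
from h import *
tool();beads('13.png')"
```

```text
t 29.32 p [ 0.5004 -0.222   0.1269] jaw -92.2 tilt [0.0005 0.0003] open 0.0344 F [-0.2  0.3 -0.1] q7 -1.3
scene [280.1 256.9] [18 15 88] [0.5323 0.0286]
scene bore col [111. 107. 111.]
top [283.8 206.9] [14 14 95] [0.5332 0.0324]
top bore col [49. 45. 44.]
```

Call:
{"fn": "carry_out", "kwargs": {"offset": [[-0.001, 0, -0.013], [0, 0, -0.012], [0, 0, -0.003], [0, 0, 0]], "twist": [0, 0, 0, 0]}}

```text
clock: 29.92
tool_pos: [0.4987, -0.2226, 0.0979]
eef_rot: [-0.491, 0.51, -0.509, 0.49]
contact_force: [-0.5, 0.1, -1.4]
opening: 0.391
```

Call:
{"fn": "carry_out", "kwargs": {"offset": [[0, 0, 0], [0, 0, 0], [0, 0, 0], [0, 0, 0.02], [0, 0, 0.015]], "twist": [0, 0, 0, 0, 0], "grip": 0.066}}

```text
clock: 30.55
tool_pos: [0.4991, -0.2229, 0.1343]
eef_rot: [0.49, -0.51, 0.51, -0.49]
contact_force: [-0.4, -0.1, 1.7]
opening: 0.751
```

Call:
{"fn": "carry_out", "kwargs": {"offset": [[0.006, 0.042, 0], [0.006, 0.043, 0], [0.006, 0.043, 0], [0.006, 0.043, 0], [0.006, 0.042, 0], [0.005, 0.042, -0.02], [0, 0, -0.02], [0, 0, 0]], "twist": [0, 0, 0, 0, 0, 0, 0, 0]}}

```text
clock: 31.55
tool_pos: [0.533, 0.0326, 0.0928]
eef_rot: [-0.491, 0.51, -0.509, 0.489]
contact_force: [0.0, 0.3, 0.8]
opening: 0.747
```

```bash
python3 -c "
from h import *
tool();inside('s14.png');beads('14.png')
im=cv2.imread('pics/t0.png')
P=[]
h=cv2.cvtColor(im,cv2.COLOR_BGR2HSV);m=((h[:,:,0]>22)&(h[:,:,0]<34)&(h[:,:,1]>140)&(h[:,:,2]>150));m[:150]=0;m[260:]=0;m[:,:230]=0;m[:,335:]=0
pts=np.argwhere(m)[:,::-1].astype('float32');print(len(pts),cv2.minEnclosingCircle(pts));c=cv2.minEnclosingCircle(pts)[0];print(ray('top',*c,.018))"
```

```text
t 31.55 p [0.533  0.0326 0.0928] jaw -92.2 tilt [-0.0029 -0.0007] open 0.0658 F [0.  0.3 0.8] q7 -1.7
new in box [100.7 289.9] [  251   236 21296]
new in box [209.5 337.6] [ 32  40 583]
new in box [112.7 336.1] [ 23  16 119]
new in box [225.4 358.3] [ 34  20 385]
over bore [115. 111. 115.]
scene [280.8 255. ] [ 18  17 172] [0.5295 0.0341]
scene bore col [114. 110. 114.]
top [243.6 211.2] [ 4 21 34] [0.5184 0.1466]
top bore col [90. 89. 91.]
54 ((281.7077941894531, 207.93505859375), 41.499107360839844)
[0.53019417 0.03825369 0.018     ]
```

Call:
{"fn": "carry_out", "kwargs": {"offset": [[0.0005, 0, -0.03], [0, 0, -0.03], [0, 0, -0.02], [0, 0, -0.02], [0, 0, -0.01], [0, 0, -0.009], [0, 0, 0]], "twist": [0, 0, 0, 0, 0, 0, 0]}}

```text
clock: 32.58
tool_pos: [0.5345, 0.0321, -0.0255]
eef_rot: [-0.49, 0.51, -0.51, 0.49]
contact_force: [0.8, 0.0, -0.3]
opening: 0.751
```

Call:
{"fn": "carry_out", "kwargs": {"offset": [[0, 0, 0], [0, 0, 0], [0, 0, 0], [0, 0, 0.03], [0, 0, 0.05], [0, 0, 0.05], [0, 0, 0.02]], "twist": [0, 0, 0, 0, 0, 0, 0], "grip": 0.0}}

```text
clock: 33.45
tool_pos: [0.5357, 0.0322, 0.1274]
eef_rot: [0.489, -0.509, 0.511, -0.491]
contact_force: [-0.2, 0.1, -0.8]
opening: 0.508
```

Call:
{"fn": "carry_out", "kwargs": {"offset": [[-0.006, -0.042, 0], [-0.006, -0.043, 0], [-0.006, -0.043, 0], [-0.006, -0.043, 0], [-0.006, -0.042, 0], [-0.004, -0.042, 0], [0, 0, 0], [0, 0, 0]], "twist": [0, 0, 0, 0, 0, 0, 0, 0]}}

```text
clock: 34.45
tool_pos: [0.5003, -0.2219, 0.1244]
eef_rot: [-0.49, 0.51, -0.509, 0.49]
contact_force: [-0.0, 0.6, -0.9]
opening: 0.506
```

```bash
python3 -c "
from h import *
tool();beads('15.png')"
```

```text
t 34.45 p [ 0.5003 -0.2219  0.1244] jaw -92.2 tilt [-0.0009  0.0006] open 0.0445 F [-0.   0.6 -0.9] q7 -1.31
scene bore col [111. 107. 110.]
top bore col [51. 48. 47.]
```

Call:
{"fn": "carry_out", "kwargs": {"offset": [[-0.0005, 0, -0.015], [0, 0, -0.015], [0, 0, -0.004], [0, 0, 0]], "twist": [0, 0, 0, 0]}}

```text
clock: 35.05
tool_pos: [0.4996, -0.2226, 0.0898]
eef_rot: [-0.491, 0.51, -0.509, 0.49]
contact_force: [0.2, -0.4, -0.1]
opening: 0.505
```

Call:
{"fn": "carry_out", "kwargs": {"offset": [[0, 0, 0], [0, 0, 0], [0, 0, 0], [0, 0, 0.03], [0, 0, 0.03], [0, 0, 0], [0, 0, 0]], "twist": [0, 0, 0, 0, 0, 0, 0], "grip": 0.066}}

```text
clock: 35.92
tool_pos: [0.4995, -0.2226, 0.1501]
eef_rot: [-0.49, 0.51, -0.509, 0.49]
contact_force: [-0.1, 0.4, -0.5]
opening: 0.752
```

```bash
python3 -c "
from h import *
tool();inside('s16.png')
a=cv2.imread('pics/s16.png')[210:390,90:290];cv2.imwrite('pics/c10.png',cv2.resize(a,(640,576),interpolation=2))"
```

```text
t 35.92 p [ 0.4995 -0.2226  0.1501] jaw -92.3 tilt [-0.0011 -0.0001] open 0.0663 F [-0.1  0.4 -0.5] q7 -1.31
new in box [134.3 294.1] [10  7 38]
new in box [152.3 313.4] [16 13 45]
new in box [209.4 337.8] [ 33  41 618]
new in box [225.3 358.4] [ 34  21 413]
over bore [46. 51. 62.]
```

View pics/c10.png

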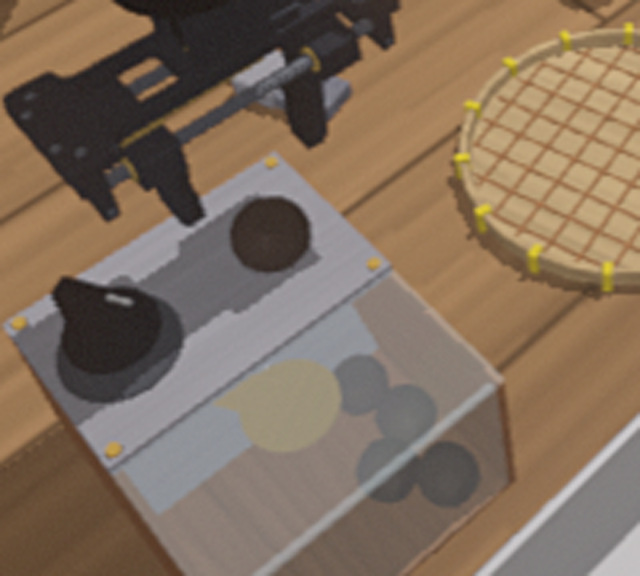

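Four fine beads are inside the box, around (360-450, 385-475). The oversize one sits on the bore at (270,235). I'll pick it off and take it to the tub.

Call:
{"fn": "carry_out", "kwargs": {"offset": [[0, 0.0005, -0.025], [0, 0, -0.025], [0, 0, -0.012], [0, 0, 0]], "twist": [0, 0, 0, 0]}}

```text
clock: 36.48
tool_pos: [0.4991, -0.2219, 0.0874]
eef_rot: [-0.491, 0.511, -0.509, 0.489]
contact_force: [1.0, -0.2, 0.1]
opening: 0.75
```

Call:
{"fn": "carry_out", "kwargs": {"offset": [[0, 0, 0], [0, 0, 0], [0, 0, 0], [0, 0, 0], [0, 0, 0.02], [0, 0, 0.04], [0, 0, 0]], "twist": [0, 0, 0, 0, 0, 0, 0], "grip": 0.0}}

```text
clock: 37.35
tool_pos: [0.5018, -0.2234, 0.1509]
eef_rot: [0.489, -0.508, 0.512, -0.491]
contact_force: [0.6, -0.6, -1.0]
opening: 0.505
```

Call:
{"fn": "carry_out", "kwargs": {"offset": [[0, 0.04, 0], [0, 0.04, 0], [0, 0.04, 0], [0, 0.04, 0], [0, 0.04, 0], [0, 0.04, 0], [0, 0.04, 0], [0, 0.04, 0]], "twist": [0, 0, 0, 0, 0, 0, 0, 0]}}

```text
clock: 38.35
tool_pos: [0.4993, 0.0986, 0.1475]
eef_rot: [-0.491, 0.51, -0.51, 0.489]
contact_force: [-0.2, 0.8, 0.1]
opening: 0.505
```

Call:
{"fn": "carry_out", "kwargs": {"offset": [[0, 0.04, 0], [0, 0.04, 0], [0, 0.04, 0], [0, 0.04, 0], [0, 0.04, 0], [0, 0.036, 0], [0, 0, 0], [0, 0, 0]], "twist": [0, 0, 0, 0, 0, 0, 0, 0]}}

```text
clock: 39.35
tool_pos: [0.4996, 0.3321, 0.1475]
eef_rot: [0.491, -0.51, 0.51, -0.489]
contact_force: [0.5, -0.7, -1.5]
opening: 0.507
```

```bash
python3 -c "
from h import *
s=tool();inside('s17.png');snap('top','t17.png');print(s['q'])"
```

```text
t 39.35 p [0.4996 0.3321 0.1475] jaw -92.3 tilt [-0.0017 -0.0028] open 0.0447 F [ 0.5 -0.7 -1.5] q7 -2.17
new in box [126.5 303. ] [10  5 32]
new in box [102.4 315.2] [ 17  18 158]
new in box [209.5 338. ] [ 33  41 624]
new in box [112.4 336. ] [ 22  16 116]
new in box [225.2 358.5] [ 35  21 415]
over bore [112. 109. 112.]
[-0.72707669  0.72759777  0.11080059  1.70586387 -0.11024414  0.71725963
 -2.17164549]
```

Call:
{"fn": "carry_out", "kwargs": {"offset": [[0, 0, -0.04], [0, 0, -0.04], [0, 0, -0.04], [0, 0, -0.025], [0, 0, -0.012], [0, 0, -0.004], [0, 0, 0]], "twist": [0, 0, 0, 0, 0, 0, 0]}}

```text
clock: 40.33
tool_pos: [0.5006, 0.3337, -0.0118]
eef_rot: [0.49, -0.51, 0.51, -0.49]
contact_force: [0.9, 0.0, 0.1]
opening: 0.504
```

Call:
{"fn": "carry_out", "kwargs": {"offset": [[0, 0, 0], [0, 0, 0], [0, 0, 0], [0, 0, 0.03], [0, 0, 0.05], [0, 0, 0.05], [0, 0, 0.05], [0, 0, 0.02]], "twist": [0, 0, 0, 0, 0, 0, 0, 0], "grip": 0.066}}

```text
clock: 41.32
tool_pos: [0.5013, 0.3345, 0.191]
eef_rot: [0.488, -0.51, 0.51, -0.492]
contact_force: [1.2, -0.4, -0.7]
opening: 0.754
```

Call:
{"fn": "carry_out", "kwargs": {"offset": [[0, -0.05, 0], [0, -0.05, 0], [0, -0.05, 0], [0, -0.05, 0], [0, -0.05, 0], [0, -0.05, 0], [0, -0.05, 0], [0, -0.05, 0]], "twist": [3.7, 3.7, 3.7, 3.7, 3.7, 3.7, 3.7, 3.7]}}

```text
clock: 42.32
tool_pos: [0.4999, -0.0679, 0.1877]
eef_rot: [0.605, -0.367, 0.367, -0.604]
contact_force: [0.4, -0.7, 0.4]
opening: 0.751
```

```bash
python3 -c "
from h import *
tool();a=snap('scene','s18.png');snap('top','t18.png')
for n in('s18','t18'):
  im=cv2.imread('pics/%s.png'%n);nm={'s':'scene','t':'top'}[n[0]]
  for c,s in blobs(im,im.max(2)<80,25):
    P=ray(nm,*c,.022)
    if .38<P[0]<.7 and -.12<P[1]<.45 and s[4]<500: print(n,c.round(1),s[2:],P.round(3))
b=cv2.imread('pics/t18.png')
o=np.zeros((600,800,3),'uint8');o[:315,:420]=cv2.resize(a,(420,315));o[:600,430:800]=cv2.resize(a[130:250,270:344],(370,600),interpolation=2);o[316:600,:426]=cv2.resize(b,(426,284))
cv2.imwrite('pics/c11.png',cv2.resize(b[60:320,110:450],(785,600),interpolation=2))"
```

```text
t 42.33 p [ 0.4999 -0.0679  0.1877] jaw -62.5 tilt [ 0.0003 -0.0007] open 0.0662 F [ 0.4 -0.7  0.4] q7 -1.14
s18 [346.3 188.6] [ 15  14 125] [0.498 0.328 0.022]
t18 [304.2 157.3] [15  9 51] [ 0.679 -0.024  0.022]
t18 [328.1 166.9] [ 6 23 49] [ 0.652 -0.093  0.022]
t18 [181.  217.7] [15 14 80] [0.495 0.324 0.022]
```

View pics/c11.png

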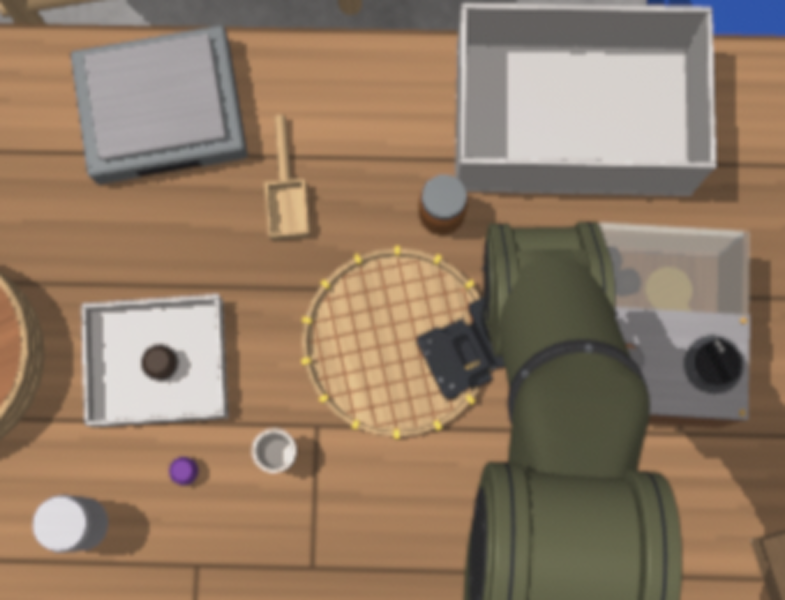

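The top view shows the oversize bead in the tub at (160,362), the tray empty, and the cup, jar, scoop and purple bead untouched. Back to the knob.

Call:
{"fn": "carry_out", "kwargs": {"offset": [[-0.001, -0.043, 0], [-0.001, -0.043, 0], [-0.001, -0.043, 0], [-0.001, -0.043, 0], [0, -0.043, 0], [0, -0.038, 0], [0, 0, 0], [0, 0, 0]], "twist": [0, 0, 0, 0, 0, 0, 0, 0], "grip": 0.05, "newtons": 40}}

```text
clock: 43.42
tool_pos: [0.4962, -0.3176, 0.1874]
eef_rot: [-0.604, 0.368, -0.367, 0.604]
contact_force: [-0.4, 0.5, 0.4]
opening: 0.57
```

Call:
{"fn": "carry_out", "kwargs": {"offset": [[-0.0005, -0.002, -0.025], [0, 0, -0.025], [0, 0, -0.02], [0, 0, -0.007], [0, 0, 0], [0, 0, 0]], "twist": [0, 0, 0, 0, 0, 0]}}

```text
clock: 44.18
tool_pos: [0.4962, -0.3212, 0.1114]
eef_rot: [0.604, -0.367, 0.368, -0.604]
contact_force: [-0.4, -0.0, 0.6]
opening: 0.571
```

Call:
{"fn": "carry_out", "kwargs": {"offset": [[0, 0, 0], [0, 0, 0], [0, 0, 0], [0, 0, 0], [0, 0, 0]], "twist": [0, 0, 0, 0, 0], "grip": 0.0}}

```text
clock: 44.8
tool_pos: [0.4956, -0.3216, 0.1106]
eef_rot: [0.604, -0.367, 0.368, -0.604]
contact_force: [0.7, 0.2, 0.4]
opening: 0.154
```

Gripped (14 mm). Lift 13 mm.

Call:
{"fn": "carry_out", "kwargs": {"offset": [[0, 0, 0.004], [0, 0, 0.004], [0, 0, 0.004], [0, 0, 0.002], [0, 0, 0]], "twist": [0, 0, 0, 0, 0]}}

```text
clock: 45.42
tool_pos: [0.4955, -0.3215, 0.125]
eef_rot: [0.604, -0.367, 0.368, -0.604]
contact_force: [-0.0, -1.6, 1.5]
opening: 0.153
```

Call:
{"fn": "carry_out", "kwargs": {"offset": [[0, 0, 0], [0, 0, 0], [0, 0, 0], [0, 0, 0], [0, 0, 0], [0, 0, 0], [0, 0, 0], [0, 0, 0]], "twist": [6, 8, 9, 9, 9, 9, 9, 2.5]}}

```text
clock: 46.42
tool_pos: [0.4961, -0.3218, 0.1249]
eef_rot: [0.707, -0.007, 0.008, -0.707]
contact_force: [1.9, -2.9, 0.2]
opening: 0.155
```

```bash
python3 -c "
from h import *
s=tool();print(s['moment'])"
```

```text
t 46.42 p [ 0.4961 -0.3218  0.1249] jaw -1.2 tilt [ 0.0021 -0.001 ] open 0.0136 F [ 1.9 -2.9  0.2] q7 0.06
[-0.49046008 -0.42338041 -0.36132096]
```

Call:
{"fn": "carry_out", "kwargs": {"offset": [[0, 0, -0.004], [0, 0, -0.004], [0, 0, -0.004], [0, 0, -0.004], [0, 0, -0.002], [0, 0, 0], [0, 0, 0]], "twist": [0, 0, 0, 0, 0, 0, 0]}}

```text
clock: 47.3
tool_pos: [0.4963, -0.322, 0.1102]
eef_rot: [0.708, -0.007, 0.008, -0.706]
contact_force: [-3.1, -0.8, 29.1]
opening: 0.157
```

Call:
{"fn": "carry_out", "kwargs": {"offset": [[0, 0, 0.003], [0, 0, 0], [0, 0, 0]], "twist": [-1, 0, 0], "grip": 0.05}}

```text
clock: 47.68
tool_pos: [0.4944, -0.3203, 0.1085]
eef_rot: [-0.707, 0.014, -0.012, 0.707]
contact_force: [-0.1, -0.4, -0.0]
opening: 0.472
```

Call:
{"fn": "carry_out", "kwargs": {"offset": [[0, 0, 0.03], [0, 0, 0.04], [0, 0, 0.04], [-0.03, -0.03, 0], [-0.03, -0.03, 0], [-0.03, -0.03, 0], [0, 0, 0], [0, 0, 0]], "twist": [0, 0, 0, 0, 0, 0, 0, 0]}}

```text
clock: 48.68
tool_pos: [0.4059, -0.4102, 0.219]
eef_rot: [-0.707, 0.013, -0.013, 0.707]
contact_force: [1.2, 0.4, 0.4]
opening: 0.563
```

```bash
python3 -c "
from h import *
tool();a=snap('scene','s20.png');b=snap('top','t20.png')
o=np.zeros((600,800,3),'uint8');o[:480,:480]=cv2.resize(a[250:410,85:245],(480,480),interpolation=2);o[:480,490:800]=cv2.resize(cv2.imread('pics/s0.png')[250:410,85:188],(310,480),interpolation=2);
cv2.imwrite('pics/c12.png',o)
for n,f0,f1 in(('scene','s0','s20'),):
  A,B=cv2.imread('pics/s0.png'),a
  d=cv2.absdiff(A,B).max(2)>40
  for c,s in blobs(a,d,25):
    if c[0]>150: print(c.round(),s)"
```

```text
t 48.67 p [ 0.4059 -0.4102  0.219 ] jaw -2.1 tilt [0.0004 0.0011] open 0.0496 F [1.2 0.4 0.4] q7 0.32
[346. 189.] [336 179  20  20 286]
[268. 237.] [259 227  18  20 237]
[274. 264.] [256 244  37  42 679]
[251. 255.] [243 246  18  20 254]
[299. 276.] [290 266  19  21 291]
```

View pics/c12.png

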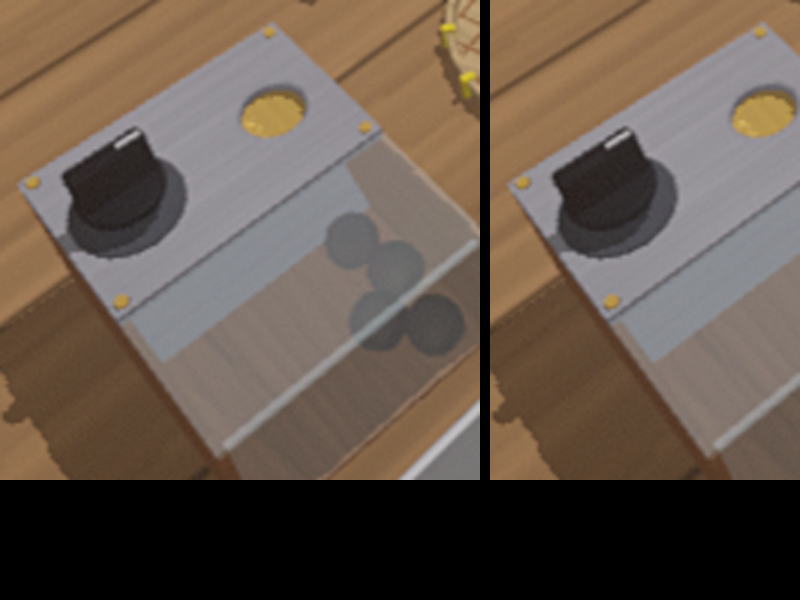

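The knob at (115,190) looks just as it did at the start (right panel): home, with the bore at (275,113) shut in yellow. Four beads show in the box. The only other differences from the first picture are the empty tray and the bead in the tub.

```bash
python3 -c "
from plant import job
print(job.finish_job())"
```

```text
the job is handed in; nothing more can be done
None
```

I opened the bore, tried all five beads in it, shut it again and handed the job in at about 49 s. Four fine beads dropped into the box. The one oversize bead stayed on the bore, so I picked it off and put it in the tub.

**Last checks:**
- **Gauge box:** the final picture shows the knob home, the yellow shutter closing the bore and four beads in the box.
- **Tray and tub:** the tray is empty and the oversize bead lies in the tub.
- **Other things:** a comparison with the first picture shows no change at the cup, jar, scoop or purple look-alike.

**What disagreed or went wrong:**
- **Tool height:** the real fingertips sit about 36 mm above the reported TCP, so the first knob grasp closed on air. I corrected this from the camera views and the contact on the knob's skirt.
- **Contact forces:** a fingertip pressed on the tray rim once, with a reading of 38.5 N. While I gripped and pushed the knob, the readings reached 34 N. I saw nothing over 40 N, but I only read the force at the end of each move.

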